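# Find the blind bore of a ceramic stand-off on a chassis stud and hold it bore-up

### The arm

A 6-joint arm with a two-finger parallel gripper is mounted at the origin on the work surface. World frame = base frame: x ahead of the robot, y to its left, z up, the work surface at z = 0. Lengths are in m, angles in degrees, forces in N, time in s.
With the tool pointing down it reaches from about 0.35 to 0.875 m from the base axis. Payload 4.2 kg.
Tool frame: the origin (TCP) lies midway between the tips of the shut fingers; the grasp point (between the pads) lies 19 mm behind it; y points along the fingers, z is the direction in which the jaws open and shut, and the axes are right-handed (so a half turn about y gives the same grasp; the last joint's range is limited). The gripper opens to 87 mm and grips with 3 to 60 N. Pads are 19 mm wide; open, the fingers measure 117 mm over their backs; the gripper's body (75 mm by 190 mm) begins 51 mm behind the grasp point.
Start: joints at [78.415, 22.042, 0.453, 0, -68.411, -14.817], TCP at [0.278, 0.56, 0.223] pointing down, gripper open.
Joint ranges: [-179.83, 179.83], [-69.29, 118.12], [-61.27, 80.66], [-181.25, 117.63], [-171.15, -9.14], [-177.46, 177.46]. Speed limits (degrees/s): [159.86, 159.86, 180, 180, 180, 180].

### API

Orientations are given as [roll, pitch, yaw] about the fixed x, y, z axes, in that order (R = Rz(yaw) Ry(pitch) Rx(roll)).
In Python, from workcell import env gives the robot as it stands. The module is installed in compiled form; this text tells all that it offers. Calls block until the motion is done:
- env.goto(position, orientation): joint-space move of the TCP to a pose.
- env.move_straight(position, rotation=None, rate=0.15, force_limit=None): straight line of the TCP; rotation=None keeps the orientation; rate is the mean speed in m/s. With force_limit (N) it stops when the force on the tool has changed by that much, and returns True; else False.
- env.set_joints(angles): joint-space move.
- env.gripper_to(opening, grasp_force=None): opening from 0.0 (shut) to 1.0 (fully open); grasp_force is the grip in N (None keeps the last); returns when the fingers have stopped.
- env.dwell(seconds).
- env.inverse_kinematics(position, orientation): joint angles nearest the present ones, or None.
- env.read_state(): the state.
- env.grab_frame(name): name is "scene" or "top" or "wrist"; returns a dict with "image" (400x640x3 uint8, blue, green, red), "fx", "fy", "cx", "cy" (pixels), "position" and "orientation" of the camera in the world. Camera axes: x right, y up, looking along -z (the intrinsics and any distortion apply to the point x, -y, -z); pixel columns grow to the right and rows downward; lengths in m; the calibration is good to about 2 mm. A picture is of the moment at which its call begins. There is no depth.
A pose or a line that the arm cannot do raises env.Unreachable and nothing moves.
- env.close_job(): hands the job in, once; it reports no verdict.
Trained networks look in a picture, given as the dict that the camera call returned (one of the last four; its "shot" number tells which), for a name from the list of things; names that differ only in an ending like _2 or _b are one class to them, and where a whole thing is asked for, a point or a joint stands for the part that bears it (a point fixed in the world has none). Each returns a list of dicts, best first, with "score" (0 to 1); they miss things now and then, are a little off and sometimes report something else, mostly with a low value. They report only what shows in the picture. A call takes as long as a camera call. They do not tell look-alikes from the thing itself.
- env.search_frame(picture, thing): "xyz" ([x, y, z] in m, in world coordinates, good to about 4 mm: the middle of the surface that is visible of it).
- env.trace(picture, thing): "mask" (400x640 bool, what is visible of it).
The state is a dict: "clock": time; "joint_positions": joint angles; "qvel": joint speeds; "joint_torque": joint torques, N m; "position": TCP position; "tool_rot": TCP orientation; "force": force on the tool from outside, world axes, zero at the start; "wrist_torque": the same for the moment, N m; "opening": opening from 0.0 (shut) to 1.0 (fully open).
Only numpy, scipy, OpenCV 4.12 (cv2) and the standard library are available. Lean on these libraries where they do the work, as an engineer would, in place of code of your own. Each camera call takes 0.05 s, during which the arm holds its last target.

### The job

The white square ceramic stand-off lying on the desk has a deep blind hole in one end and only a shallow look-alike dimple in the other: find the deep end by slipping it over the brass stud on the chassis panel, well on, more than half the stud's length. Then draw it off, turn it over and finish while still holding it in the gripper, upright with the deep hole facing straight up, clear of everything and well above the desk (at least a hand's width, 10 cm). Leave the other things on the desk where they are.

Things in the scene. Friction and masses are not known exactly. Their poses are not given: they have to be found in the camera images.
- standoff: white ceramic square bar, 34 x 34 mm by 60 mm long, about 0.15 kg, lying on a long side, pointing any way. Origin at its middle, 17 mm above the desk as it lies. Its z axis runs lengthwise out of the deep end (bore 16 mm diameter, 32 mm deep, centred); the -z end has a 16 mm dimple only 5 mm deep. Ends are 30 mm from the origin
- bore_mouth (a point): centre of the bore's mouth in the deep end face of the stand-off, 30 mm from its origin along its z axis
- chassis: half-built tuner, fixed to the desk: aluminium base 100 x 120 mm (x by y), an upright panel 4 mm thick, 120 wide, 95 tall at its -x edge, parts up to 50 mm tall behind. Origin at the middle of the underside, z up; its -x axis points out of the panel's front, roughly towards the robot
- stud_tip (a point): free end of the level brass stud that sticks out of the middle of the chassis's front panel: 8 mm diameter, 30 mm long (the last 3 mm rounded), 70 mm above the desk; it points along the chassis's -x axis
- stud_root (a point): where the stud leaves the panel's front face, 30 mm behind its tip
- ribbed_insulator: bystander: round white ceramic insulator with ribs, standing, 30 mm across, 34 mm tall; not wanted; origin at the middle of its underside
- dial_knob: bystander: round black and aluminium knob lying flat, 42 mm across, 20 mm tall; origin at the middle of its underside
- washer: bystander: brass collar lying flat, 34 mm across, 8 mm tall; origin at the middle of its underside
- mouse: bystander: grey computer mouse, about 75 x 60 mm, 31 mm tall; origin at the middle of its underside
- screwdriver: bystander: screwdriver with black handle, lying along its x axis
- mug: bystander: white mug, 80 mm across, 92 mm tall, handle at its +y side; origin at the middle of its underside
- project_box: bystander: closed aluminium box 60 x 90 mm, 35 mm tall; origin at the middle of its underside
Things that resemble listed ones, but are neither listed nor needed, are in the scene too. What is shaped like the standoff but green or purple is not meant. Leave any purple look-alike of the chassis alone.

How it is judged (in metres and radians):
On the way:
1. the stud is in the deep bore, at least 14 mm (z of stud_tip in the frame of standoff between -0.006 and 0.016 m and x of stud_tip in the frame of standoff between -0.009 and 0.009 m and y of stud_tip in the frame of standoff between -0.009 and 0.009 m and angle between the z axis of standoff and the x axis of chassis, either way round below 0.35 rad), for 0.2 s.
At the end, for the whole second after the job is handed in: the stand-off is held by the fingers, off the stud and touching nothing else, its middle more than 100 mm above the desk, the deep bore facing up within 0.3 rad (17 degrees), at rest (angle between standoff's own z axis and vertical below 0.3 rad and height (world z) of standoff above 0.1 m and contact force between the fingers and standoff above 1 N and contact force between standoff and chassis below 0.1 N and horizontal distance between standoff and stud_root above 0.04 m and distance between the grasp point and standoff below 0.06 m and linear speed of standoff below 0.03 m/s and angular speed of standoff below 0.3 rad/s and contact force between standoff and ribbed_insulator below 0.1 N and contact force between standoff and dial_knob below 0.1 N and contact force between standoff and washer below 0.1 N and contact force between standoff and mouse below 0.1 N and contact force between standoff and screwdriver below 0.1 N and contact force between standoff and mug below 0.1 N and contact force between standoff and project_box below 0.1 N); the arm keeps its last pose, push and grip.
It fails at once if a bystander was moved more than 30 mm (distance of any of ribbed_insulator, dial_knob, washer, mouse, screwdriver, mug, project_box from where it was at the start of the episode above 0.03 m).
It also fails if it takes over 58 s, if anything falls off the work surface, if the arm or the gripper's body presses on something with over 40 N, if the wrist force passes 120 N, or if a joint passes its speed limit or range.

## Working session

There is one attempt and no reset: what is moved stays moved. The work goes in short steps, each a Python script; the robot and the scene stay as the last script left them, time stands still between calls to the robot, and variables do not carry over. Pictures are saved under pics/ and viewed, and the job is handed in when it is done.

```bash
mkdir -p pics; ls
python3 - <<'E'
from workcell import env
import cv2
s=env.read_state();print(s)
for n in ("scene","top","wrist"):
    p=env.grab_frame(n);cv2.imwrite(f"pics/{n}0.png",p["image"])
    print(n,{k:v for k,v in p.items() if k!="image"})
    for t in ["standoff","chassis","stud_tip"]:
        print(t,[(round(d["score"],2),d["xyz"]) for d in env.search_frame(p,t)][:5])
E
```

```text
pics
{'clock': 0.0, 'joint_positions': array([ 7.84159627e+01,  2.20896662e+01,  3.80377696e-01, -2.89006885e-02,
       -6.84121051e+01, -1.48158054e+01]), 'qvel': array([ 0.01175155, -0.00493734,  0.02908   , -0.06083559, -0.06723428,
        0.00745265]), 'joint_torque': array([-8.98615108e-04, -3.90666211e+01,  1.87407160e+01,  4.22012463e+00,
        1.10211584e-02, -1.93215692e-04]), 'position': array([0.27761785, 0.55928326, 0.22147547]), 'tool_rot': array([-8.98757740e+01,  5.08432409e-03,  1.53589501e+02]), 'force': array([-0.44595084, -0.05599697,  0.25896657]), 'wrist_torque': array([-0.00965416, -0.00244242, -0.01188493]), 'opening': 1.0006635695267123}
scene {'fx': 410.6066134955351, 'fy': 410.6066134955351, 'cx': 317.8943833666473, 'cy': 202.58676819089257, 'position': array([1.13161259, 0.53398743, 0.65570787]), 'orientation': array([ 54.29284673,  -1.23793691, 131.98401   ]), 'shot': 1}
standoff [(0.86, [0.394, -0.0822, 0.0293]), (0.83, [0.6313, -0.0531, 0.0283]), (0.71, [0.519, -0.0842, 0.0268]), (0.64, [0.6727, 0.1129, 0.0427])]
chassis [(0.68, [0.3365, -0.2842, 0.0
[... 293 characters left out ...]
2740992,  1.36580006]), 'orientation': array([ 1.05574212e+01, -4.29532727e-02, -9.03705088e+01]), 'shot': 2}
standoff [(0.79, [0.3819, -0.0851, 0.0311]), (0.6, [0.5091, -0.0888, 0.034]), (0.6, [0.6209, -0.0616, 0.0355]), (0.51, [0.6892, 0.1155, 0.0356])]
chassis [(0.61, [0.6869, 0.1116, 0.0403]), (0.6, [0.3638, -0.2795, 0.0016])]
stud_tip [(0.86, [0.3619, -0.2779, 0.0042]), (0.63, [0.6904, 0.1142, 0.0325])]
wrist {'fx': 279.54169313871944, 'fy': 279.54169313871944, 'cx': 317.68713945299515, 'cy': 197.25999755353496, 'position': array([0.34613001, 0.52682508, 0.38364154]), 'orientation': array([-1.60140155e+01,  7.70128719e-03, -1.16413521e+02]), 'shot': 3}
standoff []
chassis []
stud_tip []
```

View pics/scene0.png

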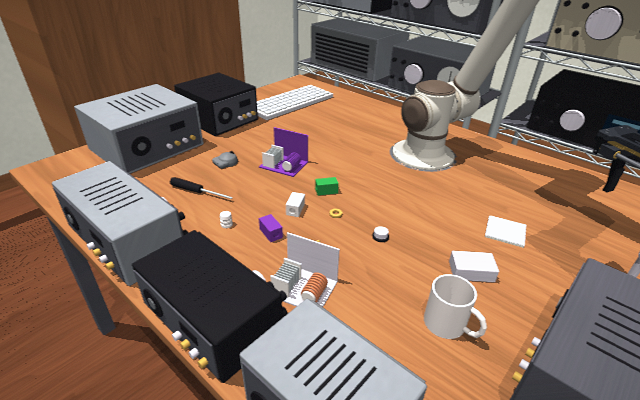

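View pics/top0.png

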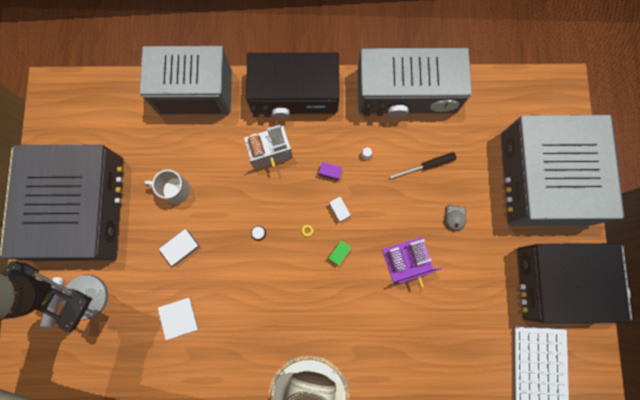

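The top view shows the white stand-off at about (340,209) px and the white chassis, with its brass stud, at (268,148). The purple and green items are look-alikes. I'll take closer looks with the wrist camera.

```bash
cat > h.py <<'E'
from workcell import env
import numpy as np, cv2
from scipy.spatial.transform import Rotation as R
def ray(p,u,v):
    r=R.from_euler('xyz',p["orientation"],degrees=True).as_matrix()
    d=np.array([(u-p["cx"])/p["fx"],-(v-p["cy"])/p["fy"],-1]); return np.array(p["position"]),r@d
def onz(p,u,v,z):
    c,d=ray(p,u,v); return c+d*(z-c[2])/d[2]
def proj(p,X):
    r=R.from_euler('xyz',p["orientation"],degrees=True).as_matrix()
    q=r.T@(np.array(X)-p["position"]); return p["cx"]+p["fx"]*q[0]/-q[2], p["cy"]-p["fy"]*q[1]/-q[2]
E
python3 - <<'E'
from h import *
import pickle
for i,(x,y,yaw) in enumerate([(0.45,-0.085,-90),(0.58,0.115,-90)]):
    env.goto([x,y,0.22],[-90,0,yaw])
    env.dwell(.2)
    p=env.grab_frame("wrist");cv2.imwrite(f"pics/w1_{i}.png",p["image"])
    pickle.dump(p,open(f"w1_{i}.pkl","wb"))
    print(env.read_state()["clock"],p["position"],p["orientation"],env.read_state()["joint_positions"])
    for t in ["standoff","chassis","stud_tip","stud_root"]:
        print(t,[(round(d["score"],2),d["xyz"]) for d in env.search_frame(p,t)][:5])
E
```

```text
3.5667 [ 0.45067232 -0.00851883  0.38121366] [-1.59787504e+01  6.32935176e-05  1.61076049e-02] [ 9.75400202e+00  5.68276843e+00 -2.20558222e+01  1.72115790e-04
 -6.22679467e+01  1.70270645e+02]
standoff [(0.97, [0.3885, -0.0825, 0.0339]), (0.96, [0.5102, -0.0888, 0.0348]), (0.58, [0.6113, -0.0642, 0.0334])]
chassis [(0.83, [0.3607, -0.2877, 0.0224]), (0.73, [0.6631, 0.0835, 0.0407])]
stud_tip [(0.84, [0.3616, -0.2839, 0.0287]), (0.77, [0.6595, 0.0802, 0.0404])]
stud_root [(0.81, [0.3649, -0.2822, 0.0261]), (0.56, [0.6635, 0.081, 0.0453]), (0.53, [0.441, 0.1205, 0.0058])]
4.9583 [0.58022914 0.18979931 0.38190331] [-15.96379629  -0.03749166  -0.1074253 ] [ 2.67985040e+01  1.87746912e+01 -4.75480588e+00  2.65832146e-03
 -6.64314345e+01  1.53110741e+02]
standoff [(0.74, [0.5129, -0.0837, 0.0361]), (0.56, [0.6182, -0.0635, 0.0387])]
chassis [(0.57, [0.6937, 0.1175, 0.0295])]
stud_tip [(0.86, [0.6884, 0.1128, 0.0325])]
stud_root [(0.8, [0.6899, 0.1165, 0.0359])]
```

Run:
```python
import cv2,numpy as np
a=cv2.imread("pics/w1_0.png");b=cv2.imread("pics/w1_1.png")
print(a.shape)
cv2.imwrite("pics/w1_0c.png",cv2.resize(a[130:330,250:500],None,fx=3,fy=3,interpolation=cv2.INTER_CUBIC))
cv2.imwrite("pics/w1_1c.png",cv2.resize(b[120:320,300:550],None,fx=3,fy=3,interpolation=cv2.INTER_CUBIC))
```

```text
(400, 640, 3)
```

View pics/w1_0c.png

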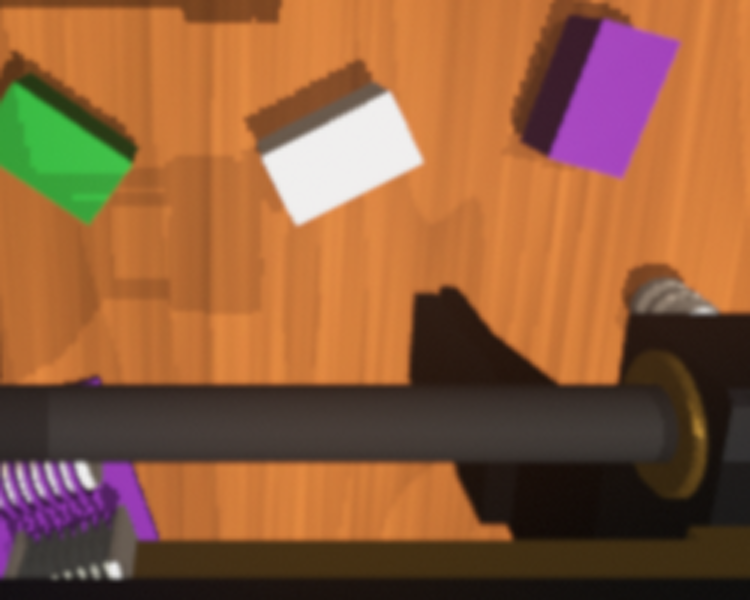

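View pics/w1_1c.png

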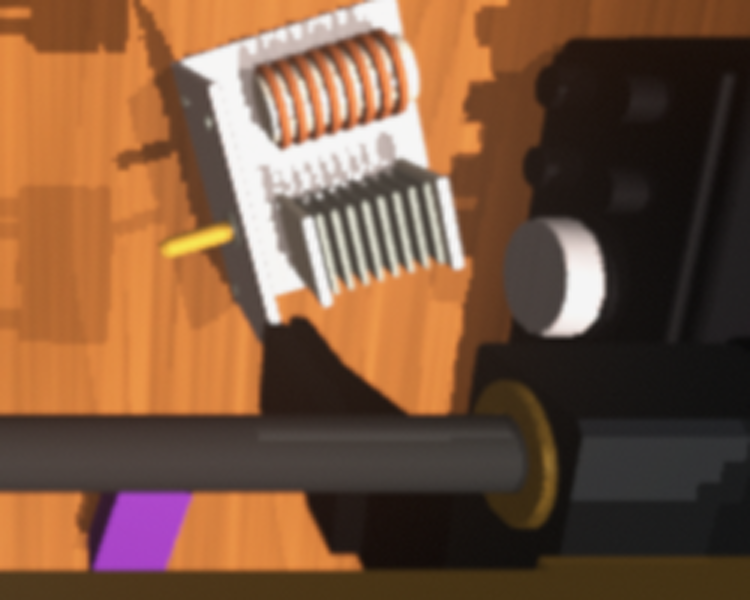

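View pics/w1_1.png

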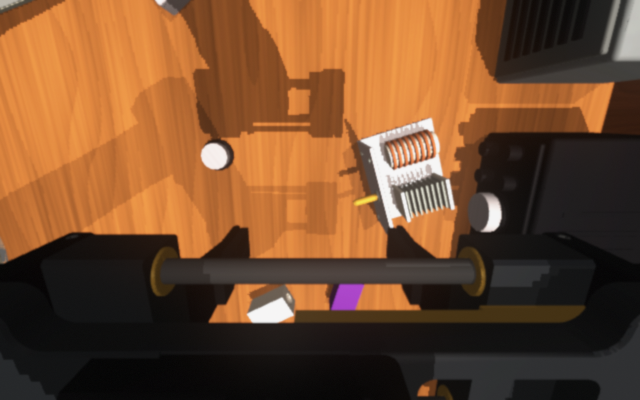

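In the stand-off crop, the top face has corners at about (262,155), (388,92), (423,160) and (298,225). In the chassis crop, the stud runs from (163,251) to (232,231), and the panel's top front edge runs from (213,82) to (272,325).

Run:
```python
from h import *
import pickle
p=pickle.load(open("w1_0.pkl","rb"))
c=lambda u,v:(250+(u+.5)/3-.5,130+(v+.5)/3-.5)
# white top-face mask
im=p["image"].astype(int)
m=((im.min(2)>190)).astype(np.uint8); m[:, :320]=0; m[:,400:]=0; m[:130]=0; m[215:]=0
cn=max(cv2.findContours(m,0,cv2.CHAIN_APPROX_NONE)[0],key=cv2.contourArea)
bx=cv2.boxPoints(cv2.minAreaRect(cn)); print(bx)
P=np.array([onz(p,*c(*q),0.034)[:2] for q in [(262,155),(388,92),(423,160),(298,225)]])
print(P,P.mean(0)); 
for i in range(4):
    d=P[(i+1)%4]-P[i]; print(np.linalg.norm(d)*1000,np.degrees(np.arctan2(d[1],d[0])))
# mask contour -> world, minAreaRect in mm
W=np.array([onz(p,q[0][0],q[0][1],0.034)[:2] for q in cn])*1000
print(cv2.minAreaRect(W.astype(np.float32)))
p=pickle.load(open("w1_1.pkl","rb"))
c=lambda u,v:(300+(u+.5)/3-.5,120+(v+.5)/3-.5)
t=onz(p,*c(163,251),.07);r=onz(p,*c(232,231),.07);print("tip",t,"root",r,np.linalg.norm(t-r),np.degrees(np.arctan2(*(r-t)[1::-1])))
a=onz(p,*c(213,82),.095);b=onz(p,*c(272,325),.095);print(a,b,np.linalg.norm(a-b),np.degrees(np.arctan2(*(a-b)[1::-1]))-90,(a+b)/2)
```

```text
[[336.79996 181.6    ]
 [379.19998 160.4    ]
 [390.6     183.19998]
 [348.19998 204.4    ]]
[[ 0.47524564 -0.08687386]
 [ 0.52701546 -0.06010203]
 [ 0.54362662 -0.0890268 ]
 [ 0.4914682  -0.11796002]] [ 0.50933898 -0.08849068]
58.282462392197324 27.344924204597472
33.35525489346909 -60.13175218336173
59.645891089765115 -150.9820804283058
35.06452534138114 117.55815851170556
((509.00927734375, -88.75384521484375), (59.67257308959961, 33.43983459472656), 28.03204917907715)
tip [0.62266121 0.09311059 0.07      ] root [0.64906918 0.10114947 0.07      ] 0.02760441943987695 16.93083048402335
[0.63415828 0.1606975  0.095     ] [0.66028008 0.07231572 0.095     ] 0.09216120707453476 16.4653821682206 [0.64721918 0.11650661 0.095     ]
```

Run:
```python
import cv2,numpy as np
b=cv2.imread("pics/w1_1.png");a=cv2.imread("pics/scene0.png")
x=cv2.resize(b[280:330,240:305],(390,300),interpolation=cv2.INTER_CUBIC)
y=cv2.resize(a[185:225,275:327],(390,300),interpolation=cv2.INTER_CUBIC)
cv2.imwrite("pics/ends.png",np.hstack([x,y]))
```

```text
(no output)
```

View pics/ends.png

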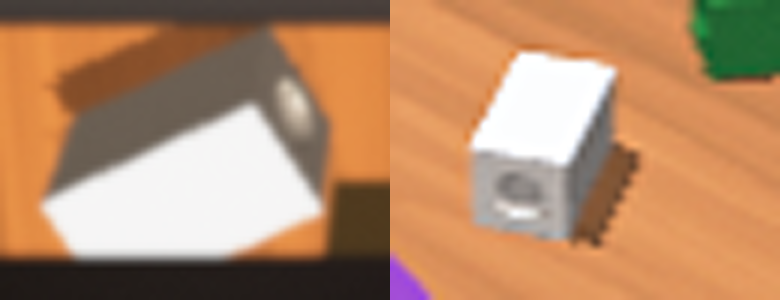

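Run:
```python
from h import *
def chk(n,pos,ori):
    try:q=env.inverse_kinematics(pos,ori)
    except Exception as e:q=e
    print(n,None if q is None else np.round(q,1))
for yaw in (28,-152): chk(f"grasp{yaw}",[0.509,-0.0886,0.003],[-90,0,yaw])
for yaw in (16.6,-163.4):
    chk(f"ins{yaw}",[0.60,0.087,0.056],[-90,0,yaw])
# final: tool y horizontal outward, tool x up or down
for a in (-20,0,30,60,90):
  d=np.array([np.cos(np.radians(a)),np.sin(np.radians(a)),0])
  for s in (1,-1):
    x=np.array([0,0,s]);M=np.column_stack([x,d,np.cross(x,d)])
    e=R.from_matrix(M).as_euler('xyz',degrees=True)
    chk(f"fin{a},{s} {np.round(e,1)}",0.55*d+[0,0,0.3],e)
```

```text
grasp28 [  8.1  27.4 -29.3  -0.  -33.3 -70.1]
grasp-152 [  8.1  27.4 -29.3   0.  -33.3 109.9]
ins16.6 [ 23.5  29.5 -13.9  -0.  -46.6 -96.9]
ins-163.4 [ 23.5  29.5 -13.9   0.  -46.6  83.1]
fin-20,1 [-110.  -90.    0.] [ -52.3    9.7  -53.1 -144.6  -67.2   74.6]
fin-20,-1 [110.  90.   0.] [ -52.3    9.7  -53.1 -144.6  -67.2 -105.4]
fin0,1 [-90. -90.   0.] [ -32.3    9.7  -53.1 -144.6  -67.2   74.6]
fin0,-1 [90. 90.  0.] [ -32.3    9.7  -53.1 -144.6  -67.2 -105.4]
fin30,1 [-60. -90.   0.] [  -2.3    9.7  -53.1 -144.6  -67.2   74.6]
fin30,-1 [60. 90.  0.] [  -2.3    9.7  -53.1 -144.6  -67.2 -105.4]
fin60,1 [-30. -90.   0.] [  27.7    9.7  -53.1 -144.6  -67.2   74.6]
fin60,-1 [30. 90.  0.] [  27.7    9.7  -53.1 -144.6  -67.2 -105.4]
fin90,1 [  0. -90.   0.] [  57.7    9.7  -53.1 -144.6  -67.2   74.6]
fin90,-1 [ 0. 90.  0.] [  57.7    9.7  -53.1 -144.6  -67.2 -105.4]<sys>:0: UserWarning: Gimbal lock detected. Setting third angle to zero since it is not possible to uniquely determine all angles.
```

Both ends look much alike in the picture, since the hole in the visible end could be either one. I'll grasp the stand-off and test it on the stud.

Run:
```python
from h import *
import pickle
env.gripper_to(0.75)
env.goto([0.5092,-0.0887,0.10],[-90,0,28])
print(env.move_straight([0.5092,-0.0887,0.004],rate=0.12,force_limit=15))
env.gripper_to(0.0,30); env.dwell(.1)
s=env.read_state();print(s["opening"]*87,s["position"],s["force"])
env.move_straight([0.5092,-0.0887,0.16],rate=0.15)
# view the chassis again, camera clear of fingers
env.goto([0.53,0.0,0.22],[-90,0,-73.4])
env.dwell(.2)
p=env.grab_frame("wrist");cv2.imwrite("pics/w2.png",p["image"]);pickle.dump(p,open("w2.pkl","wb"))
s=env.read_state();print(s["opening"]*87,s["clock"],s["joint_positions"])
for P in ([0.6213,.0935,.07],[.6505,.1025,.07],[.6335,.160,.095],[.6675,.045,.095]): print(proj(p,P))
```

```text
False
34.06356949834837 [ 0.50930545 -0.08870939  0.00417718] [-0.54331435  0.05727096  2.72125247]Traceback (most recent call last):
  File "<stdin>", line 10, in <module>
workcell.Unreachable: the arm cannot take that pose within its joint ranges
```

Run:
```python
from h import *
import pickle
s=env.read_state();print(s["position"],s["joint_positions"])
for pos,yaw in [([0.53,-0.03,0.22],-60),([0.53,0.0,0.22],-40),([0.55,0.05,0.22],16.6)]:
    q=env.inverse_kinematics(pos,[-90,0,yaw]);print(yaw,q)
env.goto([0.53,-0.0,0.22],[-90,0,-40])
env.dwell(.2)
p=env.grab_frame("wrist");cv2.imwrite("pics/w2.png",p["image"]);pickle.dump(p,open("w2.pkl","wb"))
s=env.read_state();print(s["opening"]*87,s["clock"],s["joint_positions"])
for P in ([0.6213,.0935,.07],[.6505,.1025,.07],[.6335,.160,.095],[.6675,.045,.095]): print(proj(p,P))
```

```text
[ 0.50839499 -0.08871646  0.15893799] [ 8.12459181e+00  1.49076209e+01 -1.99412819e+01 -2.83094797e-02
 -5.52787256e+01 -7.01268856e+01]
-60 [  14.27963183   12.98790986  -12.96396482    0.          -64.04812532
 -164.27963183]
-40 [ 1.75482858e+01  1.29046380e+01 -1.30750273e+01 -2.54444375e-14
 -6.40203348e+01 -1.47548286e+02]
16.6 [ 2.20136087e+01  1.50813677e+01 -1.01167724e+01 -2.54444375e-14
 -6.48018599e+01 -9.54136087e+01]
33.75039902640497 13.475 [ 1.75226506e+01  1.29154445e+01 -1.30914950e+01  1.38961085e-03
 -6.40186604e+01 -1.47537018e+02]
(np.float64(430.17252332867645), np.float64(194.12065773210378))
(np.float64(450.5507102727663), np.float64(207.78829530590133))
(np.float64(499.91196616169975), np.float64(169.35112756082944))
(np.float64(425.6401981689179), np.float64(256.62657061058025))
```

View pics/w2.png

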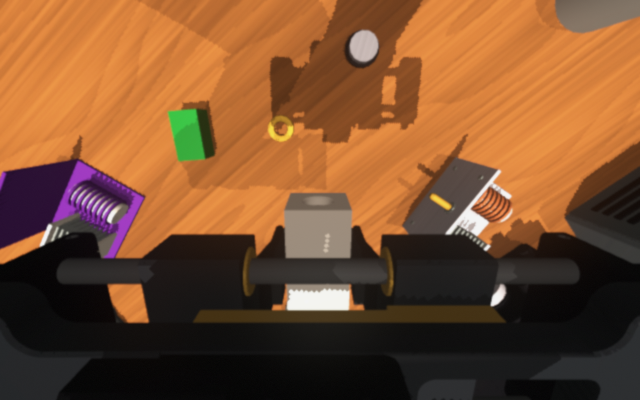

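The view from the second side puts the stud at about (432,195)–(450,208). My estimate projects to (430,194)–(450.5,208), so the two agree. I'll zoom in on the visible end and on the stud.

Run:
```python
from h import *
import pickle
p=pickle.load(open("w2.pkl","rb"));im=p["image"]
k=8
a=cv2.resize(im[185:235,275:355],None,fx=5,fy=6,interpolation=cv2.INTER_CUBIC)
b=cv2.resize(im[175:225,415:465],None,fx=6,fy=6,interpolation=cv2.INTER_CUBIC)
for P in ([0.6213,.0935,.07],[.6505,.1025,.07]):
    u,v=proj(p,P); cv2.circle(b,(int((u-415+.5)*6),int((v-175+.5)*6)),3,(255,0,0),-1)
cv2.imwrite("pics/z2.png",np.hstack([a,b]))
```

```text
(no output)
```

View pics/z2.png

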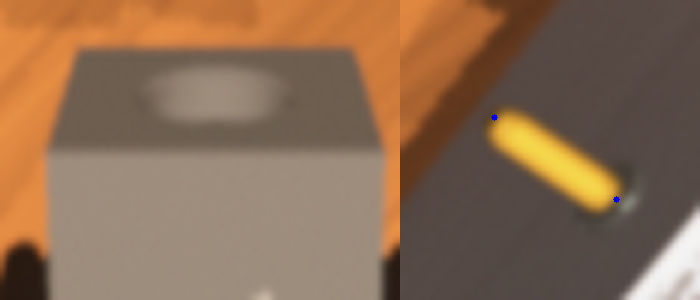

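```bash
cat >> h.py <<'E'
TIP=np.array([0.6213,0.0935,0.0572]);YAW=16.6
U=np.array([np.cos(np.radians(YAW)),np.sin(np.radians(YAW)),0])
def C(ins): return TIP-U*(0.030-ins)   # tcp for insertion depth
E
python3 - <<'E'
from h import *
env.goto(C(-0.018)+[0,0,0.07],[-90,0,YAW])
env.move_straight(C(-0.018),rate=0.1)
env.dwell(.1)
hit=env.move_straight(C(0.025),rate=0.04,force_limit=5)
s=env.read_state();print(hit,s["opening"]*87,s["clock"],s["force"],"ins mm",((s["position"]-C(0))@U)*1000,s["position"]-C(0.025))
for n in("scene","top"):
    p=env.grab_frame(n);cv2.imwrite(f"pics/{n}3.png",p["image"])
a=cv2.imread("pics/scene3.png");cv2.imwrite("pics/s3.png",cv2.resize(a[180:330,220:400],None,fx=4,fy=4,interpolation=cv2.INTER_CUBIC))
E
```

```text
False 34.12725624245702 16.5 [ 0.42552642 -0.52763943 -1.19688428] ins mm 24.703673604966735 [-2.78560864e-04 -1.02822635e-04  2.59886318e-06]
```

View pics/s3.png

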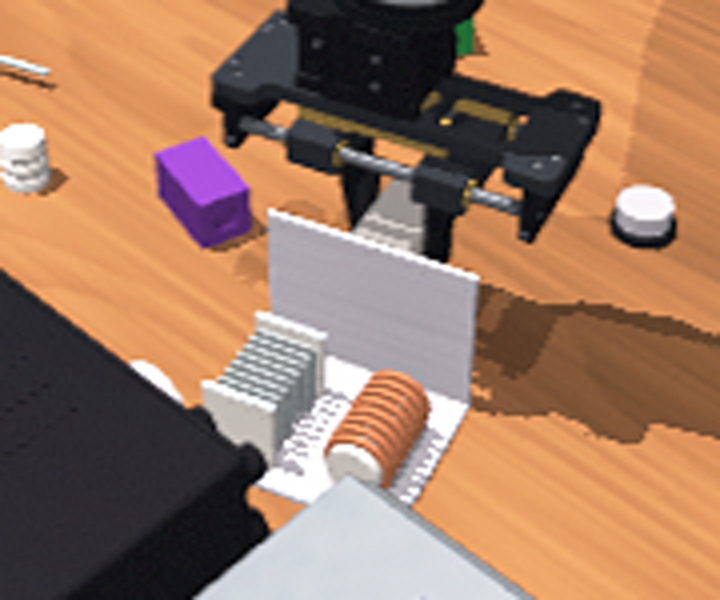

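It went on 24.7 mm without any resistance, so this end (A) looks deep. To confirm the stud really is inside the bore, I'll nudge it gently sideways, which should meet the wall at about 4 mm. Then I'll draw it off.

Run:
```python
from h import *
env.dwell(.2)
V=np.array([-U[1],U[0],0])
for sg in(1,-1):
    hit=env.move_straight(C(0.025)+sg*0.008*V,rate=0.03,force_limit=3)
    s=env.read_state();print(sg,hit,((s["position"]-C(0))@V)*1000,s["force"],s["clock"])
    env.move_straight(C(0.025),rate=0.04)
env.move_straight(C(-0.03),rate=0.06)
s=env.read_state();print(s["opening"]*87,s["position"],s["force"],s["clock"])
env.move_straight(C(-0.03)+[0,0,0.15],rate=0.15)
d=np.array([np.cos(np.radians(20)),np.sin(np.radians(20)),0])
x=np.array([0,0,1.]);M=np.column_stack([x,d,np.cross(x,d)])
import warnings;warnings.simplefilter("ignore")
e=R.from_matrix(M).as_euler('xyz',degrees=True)
for r,z in((.5,.3),(.55,.3),(.6,.3),(.55,.35),(.5,.4)):
    print(r,z,np.round(env.inverse_kinematics(r*d+[0,0,z],e),1))
print(env.read_state()["joint_positions"])
```

```text
1 True 3.3423245312687087 [ 0.5804433  -1.41735032 -0.78390089] 17.0417
-1 True -4.7414437589410365 [ 0.39382282  1.19376371 -0.00438068] 17.5583
33.89847894361594 [0.56427081 0.07653929 0.05730404] [ 0.14855838  0.59669472 -0.26568835] 18.9083
0.5 0.3 [ -18.2    5.2  -57.3 -138.5  -68.7   72.2]
0.55 0.3 [ -12.3    9.7  -53.1 -144.6  -67.2   74.6]
0.6 0.3 [  -7.8   13.4  -48.1 -149.   -65.1   75.8]
0.55 0.35 [ -10.6   -0.8  -47.3 -140.8  -53.7   64.2]
0.5 0.4 [ -10.5  -15.5  -42.7 -127.9  -39.9   45.4]
[ 23.98710861  17.48692815  -8.77112625  -0.10467695 -64.19831019
 -97.40613136]
```

The stud touched the bore wall at +3.3 mm and −4.7 mm. That is 8 mm of play, as expected for an 8 mm stud in a 16 mm bore, so end A is the deep end. I'll go higher and turn tool x (end A) up.

Run:
```python
from h import *
import warnings;warnings.simplefilter("ignore")
s=env.read_state();p0=s["position"]
env.gripper_to(0.0,40)
for r,z in ((.55,.36),(.52,.36),(.55,.32)):
    d=U
    try: env.move_straight([r*d[0],r*d[1],z],rate=0.15);break
    except env.Unreachable: print("unreach",r,z)
x=np.array([0,0,1.]);M=np.column_stack([x,U,np.cross(x,U)])
e=R.from_matrix(M).as_euler('xyz',degrees=True)
q1=np.array(env.inverse_kinematics(0.52*U+[0,0,.38],e));q0=env.read_state()["joint_positions"]
print(np.round(q0,1),np.round(q1,1))
for k in(1/3,2/3,1):
    env.set_joints(list(q0+(q1-q0)*k))
    s=env.read_state();print(s["position"],s["clock"],s["opening"]*87)
env.dwell(.5)
for n in("scene","wrist"):
    p=env.grab_frame(n);cv2.imwrite(f"pics/{n}4.png",p["image"])
    if n=="scene": print(proj(p,s["position"]))
s=env.read_state();print(s)
print(R.from_euler('xyz',s["tool_rot"],degrees=True).as_matrix().round(3))
```

```text
[ 3.340e+01  1.120e+01  4.500e+00 -1.000e-01 -8.380e+01 -1.069e+02] [ -14.5   -9.7  -44.9 -133.7  -45.6   53.7]
[0.4066095  0.22117329 0.27307302] 22.4917 33.62555866476809
[0.42095165 0.26921751 0.3251378 ] 23.3833 33.39379964485375
[0.49854909 0.1490563  0.38017328] 24.275 33.608581938312376
(np.float64(389.4543173284279), np.float64(94.26411073783014))
{'clock': 24.875, 'joint_positions': array([ -14.4993974 ,   -9.72764397,  -44.87877366, -133.65217994,
        -45.56625455,   53.72904294]), 'qvel': array([-0.05395054, -0.15814469,  0.00853159,  0.01282269, -0.03211338,
        0.11776972]), 'joint_torque': array([ 0.01801722, -7.858437  , 17.14203179, -3.65709633, -2.00077929,
        0.03635433]), 'position': array([0.49833239, 0.14860701, 0.37998074]), 'tool_rot': array([-77.04740579, -89.99709557,   3.65607174]), 'force': array([-0.14616409,  0.51123558, -1.25208184]), 'wrist_torque': array([-0.6944678 ,  2.28825775,  0.00453278]), 'opening': 0.3866209509308139}
[[ 0.     0.958 -0.286]
 [ 0.     0.286  0.958]
 [ 1.    -0.     0.   ]]
```

View pics/scene4.png

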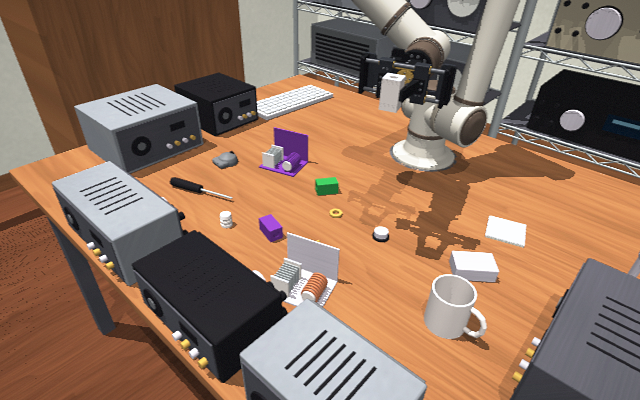

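View pics/wrist4.png

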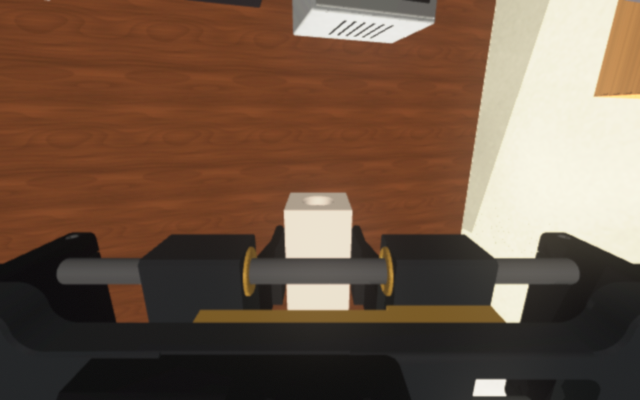

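The stand-off shows upright in the gripper at (393,92) px, about 0.38 m up. The bystanders look the same as in the first picture, and the wrist view shows end B, the dimple, at the underside. I'll hand in.

```bash
python3 -c "
from workcell import env
s=env.read_state();print(s['clock'],s['opening']*87,s['qvel'].round(2))
env.close_job()"
```

```text
24.875 33.636022730980805 [-0.05 -0.16  0.01  0.01 -0.03  0.12]
the job is handed in; nothing more can be done
```

I found the stand-off's deep end and handed the job in at 24.9 s, with the stand-off held upright and the deep end up. The job gave no verdict back.

- **Finding the deep end:** The first end I tried slid 24.7 mm onto the stud with almost no force (about 0.7 N sideways). Nudging it sideways met the bore wall at +3.3 and −4.7 mm, which fits an 8 mm stud in a 16 mm bore. The other end was never tried on the stud.
- **Final pose:** I drew it off, lifted it and turned it over. It is held about 0.38 m above the desk, with the tool axis along the deep bore vertical to within a fraction of a degree. The jaws read 33.6 mm on the 34 mm bar, and the arm was at rest.
- **Other things on the desk:** In the last scene picture, nothing appears to have moved.

One planned camera pose was out of reach and was replaced with another. No check failed or disagreed.

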